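# Knock a clay core out of its sample tube

## Task

A fired clay core is stuck in the leaning steel sample tube of the knock-out stand. Take the drift out of its rack by its wooden handle, push its shaft down through the tube from the upper mouth until the core comes out of the lower end into the catch tray, and leave the drift fully home in the tube, its collar down on the mouth.

Things in the scene. Friction and masses are not known exactly. Their poses are not given: they have to be found in the camera images.
- knockout_stand: Fixed stand: aluminium catch tray 164 x 116 mm, 22 mm high, floor 5 mm thick, with two upright grey cheeks 135 mm high (50 mm long in x, at y = -53 and +53 mm) that carry the tube. Origin on the table under the tray; tray from x = -77 to +87 mm, y = -58 to +58 mm; z up. The tube leans in the stand's x-z plane, its upper mouth towards -x.
- sample_tube: Steel tube fixed in the stand, leaning 30 degrees from vertical: 100 mm long, outside diameter 38 mm, round bore 30 mm, open at both ends. Origin at the centre of its lower end, 76 mm above the table; z runs up its axis, +x is its upper side. A leaf spring inside, on the +x side near the lower end, holds the core: driving it out takes about 10 N, at most 15 N, along the tube.
- clay_core: Plain terracotta cylinder, diameter 26 mm, 60 mm long, about 60 g. Origin at the centre of its lower end face as it sits in the tube; z along its length. At the start it is inside the tube, its upper end about 13 mm below the upper mouth.
- clay_core_mid (a point): Middle of the clay core, 30 mm from either end.
- tube_mouth (a point): Centre of the tube's upper mouth, on its axis, 100 mm from the lower end, 163 mm above the table. The drift goes in here.
- drift_handle (a point): Middle of the drift's wooden handle, 147 mm up the drift from its tip. The handle is 24 mm thick in the drift's x, 34 mm wide in its y and 62 mm long.
- lens_lamp: Grey magnifier lamp on the table, fixed, to be kept clear of. Its ring-shaped head hangs at the middle back of the table: about 175 mm across, centred at world x = 0.67, y = 0.03 m, from 0.33 to 0.40 m above the table, nearest the robot at x = 0.58 m; its arm runs left from there 0.40 m up to a post at x = 0.72, y = 0.40 m.
- drift_rack: Fixed wooden rack 90 x 90 mm, 120 mm high: foot board, four thin posts and a top board with a 23 mm hole in its middle. Origin under its centre; z up.
- drift: Push-out drift, 178 mm long, about 200 g: round steel shaft (diameter 16 mm, 108 mm long), steel collar (diameter 40 mm, from 108 to 116 mm) and wooden handle (from 116 to 178 mm). Origin at the centre of the shaft's tip; z runs from tip to handle. It starts upright in the rack's hole, collar on the top board. Fully home in the tube, its tip stands 8 mm out of the lower end.
There are look-alikes about, which are no part of the job. Several things have the shape of the drift; the one meant has the colours described above.

How it is judged (in metres and radians):
On the way, in this order (a step that is already met when the one before it is completed fails the run):
1. the drift's tip is in the tube from the upper mouth, above the core (x of drift in the frame of sample_tube between -0.015 and 0.015 m and y of drift in the frame of sample_tube between -0.015 and 0.015 m and z of drift in the frame of sample_tube between 0.03 and 0.097 m and z of clay_core_mid in the frame of sample_tube above 0 m and distance between clay_core_mid and drift above 0.02 m), for 0.05 s.
2. the core is out in the catch tray and the drift is through the tube (x of clay_core_mid in the frame of knockout_stand between -0.075 and 0.085 m and y of clay_core_mid in the frame of knockout_stand between -0.056 and 0.056 m and z of clay_core_mid in the frame of knockout_stand below 0.045 m and x of drift in the frame of sample_tube between -0.015 and 0.015 m and y of drift in the frame of sample_tube between -0.015 and 0.015 m and z of drift in the frame of sample_tube between -0.014 and -0.002 m and angle between the z axis of drift and the z axis of sample_tube, either way round below 0.26 rad), for 0.2 s.
At the end, for the whole second after the job is handed in: The core is at rest inside the catch tray, standing or lying, its middle less than 45 mm above the table; the drift is let go and at rest in the tube, its collar on the mouth (tip 2 to 14 mm out of the lower end, within 15 mm of the tube's axis either way and within 15 degrees of its direction) (all of step 2 and linear speed of each of clay_core, drift below 0.02 m/s); the robot touches nothing.
It also fails if it takes over 48 s, if anything falls off the work surface, if the arm or the gripper's body presses on something with over 40 N, if the wrist force passes 120 N, or if a joint passes its speed limit or range.

## Robot

A 6-joint arm with a two-finger parallel gripper is mounted at the origin on the work surface; the furniture and walls round the work are solid. World frame = base frame: x ahead of the robot, y to its left, z up, the work surface at z = 0. Lengths are in mm, angles in rad, forces in N, time in s.
With the tool pointing down it reaches from about 275 to 750 mm from the base axis. Payload 10.2 kg.
Tool frame: the origin (TCP) lies midway between the tips of the shut fingers; the grasp point (between the pads) lies 19 mm behind it (tcp_to_grasp is the distance from the TCP to the grasp point, in mm); z points along the fingers, y is the direction in which the jaws open and shut (so a half turn about z gives the same grasp; the last joint's range is limited). The gripper opens to 88 mm and grips with 3 to 60 N. Pads are 18 mm wide; open, the fingers measure 123 mm over their backs; the gripper's body (75 mm by 187 mm) begins 45 mm behind the grasp point.
Start: joints at [-1.379, 0.313, 1.498, -0, 1.331, -0.223], TCP at [211.567, -480.49, 238.72] pointing down, gripper open.
Joint ranges: [-2.94, 2.94], [-0.97, 2.17], [0.19, 2.56], [-1.23, 4.37], [0.02, 3.11], [-2.88, 2.88]. Speed limits (rad/s): [2.39, 2.39, 3.01, 3.14, 3.14, 3.14].

## Interface

Orientations are given as a unit quaternion [w, x, y, z].
In Python, from rig import observe, read_camera, camera_model, close_job, tcp_to_grasp gives the robot as it stands.
- The arm moves only by the tool step_arm, never from a script. Its arguments are lists of equal length, an entry for each row: "slide": the shift along the tool's x, y, z in m, a list of three; "dr": the turn, a rotation vector about the tool's x, y, z in degrees, a list of three; "jaw": the opening, from 0 (shut) to 1 (fully open). A call has 1 to 20 rows; each row shifts and turns the pose as measured when the row begins, along the tool's axes as they then stand; what a row does not reach is not made up. A row lasts 1/8 s, in which the tool goes at most 62.5 mm and 10.7 degrees, less where a joint would pass 70% of its speed; a pose out of reach is approached as far as the arm can. A call is refused whole if a number of a shift passes 0.0625 or a number of a turn 10.7, either way. A call with a gripper value outside its range is refused whole. The fingers move at their own pace and stop on an object; "grip_force" is the grip in N (left out, the last holds). Time passes only in rows, so rows that do not move let the fingers close. It gives the time, the measured TCP pose, the force and the opening at its end, in the units of the state.
- observe(): the state, without advancing time (a new reading comes with each control period).
- read_camera(name): name is "scene" or "top" or "wrist"; returns the picture (384x512x3 uint8, red, green, blue); there is no depth.
- camera_model(name): a dict with "camera_matrix" (3x3 intrinsics, pixels), "dist" ([k1, k2, p1, p2, k3] as OpenCV has them; the pictures are not rectified), "T" (4x4, takes a point from camera to world coordinates). Camera axes: x right, y down, z forward; pixel columns grow to the right and rows downward; lengths in mm; the calibration is good to about 2 mm. A picture is of the moment at which its call begins: read the wrist's pose just before it. camera_model takes no time and is no camera call; for the wrist camera it gives the pose at the moment of the call.
- close_job(): hands the job in, once; it reports no verdict.
The state is a dict: "t": time; "joint_pos": joint angles; "joint_vel": joint speeds; "tau": joint torques, N m; "ee_pos": TCP position; "ee_rot": TCP orientation; "ft_force": force on the tool from outside, world axes, zero at the start; "ft_torque": the same for the moment, N m; "width": finger opening in mm.
Only numpy, scipy, OpenCV 4.12 (cv2) and the standard library are available. Lean on these libraries where they do the work, as an engineer would, in place of code of your own. Each camera call takes 0.05 s, during which the arm holds its last target.

## Working session

There is one attempt and no reset: what is moved stays moved. The work goes in short steps, Python scripts to look and compute and a tool call to move; the robot and the scene stay as the last step left them, time stands still between calls to the robot, and variables do not carry over. Pictures are saved under pics/ and viewed, and the job is handed in when it is done.

Besides the shell and the picture viewer there is one more tool, called after "Request:" by a JSON object that holds its "fn" and its "kwargs". step_arm: Moves the arm, as the interface text tells. Its arguments: {"type":"object","properties":{"slide":{"type":"array","items":{"type":"array","items":{"type":"number"}}},"dr":{"type":"array","items":{"type":"array","items":{"type":"number"}}},"jaw":{"type":"array","items":{"type":"number"}},"grip_force":{"type":"number"}},"required":["slide","dr","jaw"]}

```bash
mkdir -p pics; ls; python3 - <<'E'
from rig import *
import cv2
print(observe()); print(tcp_to_grasp)
for n in ("scene","top"):
    im=read_camera(n); cv2.imwrite(f"pics/{n}0.png",im[:,:,::-1])
    m=camera_model(n); print(n,m)
E
```

```text
pics
{'t': 0.0, 'joint_pos': array([-1.37939362e+00,  3.13424584e-01,  1.49842911e+00, -1.99081715e-05,
        1.33101088e+00, -2.23418144e-01]), 'joint_vel': array([ 2.51790375e-04,  5.20839473e-04, -2.09901280e-03, -7.53445008e-05,
        1.90543622e-04, -9.10254354e-04]), 'tau': array([-1.32550072e-04, -4.02212834e+01, -2.52268499e+01,  6.94025424e-02,
        3.52721452e-02, -1.10460189e-04]), 'ee_pos': array([ 211.51566349, -480.23377411,  238.17708033]), 'ee_rot': array([-6.36034095e-04,  9.78566772e-01,  2.05928796e-01,  5.13303517e-07]), 'ft_force': array([0.35771751, 0.71398463, 0.2177397 ]), 'ft_torque': array([ 0.05490843, -0.06067289,  0.06499681]), 'width': 88.40689395132489}
18.700000000000003
scene {'camera_matrix': array([[353.11377365,   0.        , 253.07681954],
       [  0.        , 353.11377365, 186.92744589],
       [  0.        ,   0.        ,   1.        ]]), 'dist': array([-0.10357595,  0.        ,  0.        ,  0.        ,  0.        ]), 'T': array([[-9.54941977e-01,  1.18050824e-01, -2.72304653e-01,
         7.82619801e+02],
       [ 2.95909199e-01,  4.49437895e-01, -8.42878001e-01,
         7.17275214e+02],
       [ 2.28815872e-02, -8.85477036e-01, -4.64119437e-01,
         5.17132847e+02],
       [ 0.00000000e+00,  0.00000000e+00,  0.00000000e+00,
         1.00000000e+00]])}
top {'camera_matrix': array([[423.37894322,   0.        , 257.29016923],
       [  0.        , 423.37894322, 186.648989  ],
       [  0.        ,   0.        ,   1.        ]]), 'dist': array([-0.13891541,  0.        ,  0.        ,  0.        ,  0.        ]), 'T': array([[ 8.60668466e-03, -9.92591992e-01,  1.21190192e-01,
         4.60066589e+02],
       [-9.99962696e-01, -8.63167906e-03,  3.18739338e-04,
         1.33413618e+01],
       [ 7.29696726e-04, -1.21188414e-01, -9.92629254e-01,
         1.04232077e+03],
       [ 0.00000000e+00,  0.00000000e+00,  0.00000000e+00,
         1.00000000e+00]])}
```

View pics/scene0.png

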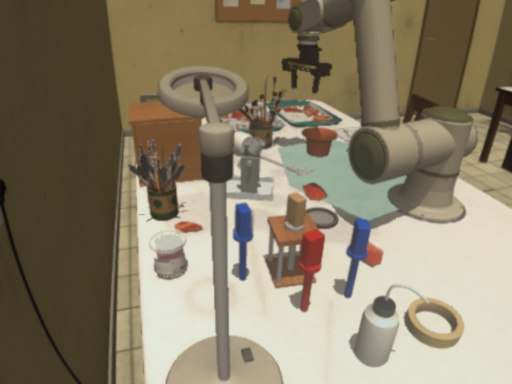

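View pics/top0.png

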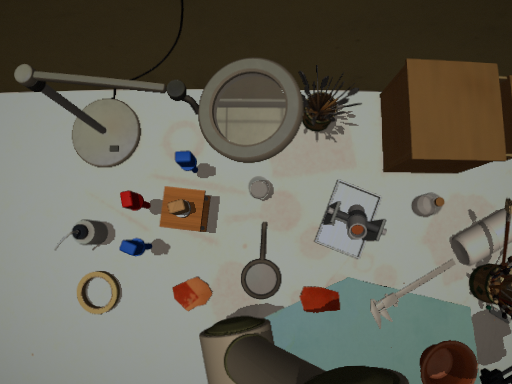

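```bash
python3 - <<'E'
import cv2, numpy as np
t=cv2.imread("pics/top0.png"); s=cv2.imread("pics/scene0.png")
a=cv2.resize(t[170:270,300:400],(400,400),interpolation=cv2.INTER_CUBIC)
b=cv2.resize(t[170:250,140:220],(400,400),interpolation=cv2.INTER_CUBIC)
cv2.imwrite("pics/c1.png",np.hstack([a,b]))
a=cv2.resize(s[125:215,210:310],None,fx=4,fy=4,interpolation=cv2.INTER_CUBIC)[:400,:400]
b=cv2.resize(s[190:290,255:355],(400,400),interpolation=cv2.INTER_CUBIC)
cv2.imwrite("pics/c2.png",np.hstack([a[:360],b[:360]]))
E
```

```text
(no output)
```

View pics/c1.png

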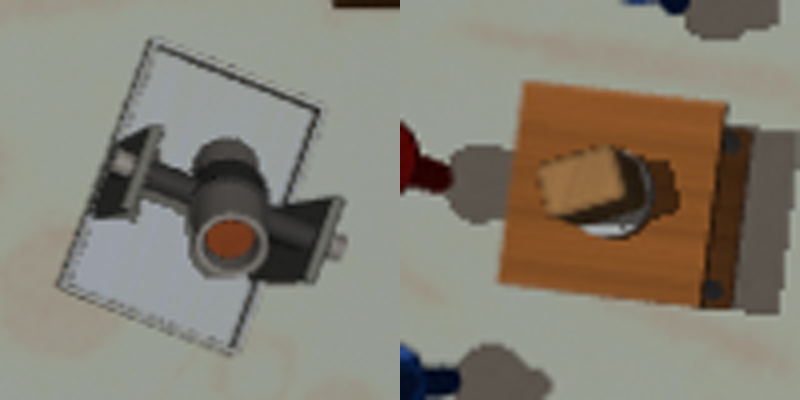

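View pics/c2.png

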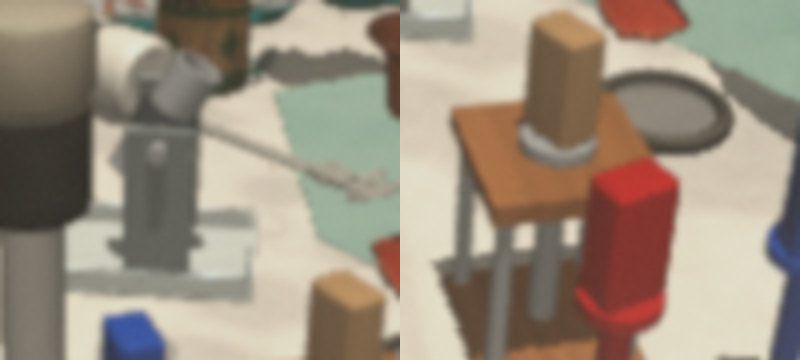

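```bash
cat > h.py <<'E'
import numpy as np, cv2
from rig import *
from scipy.spatial.transform import Rotation as R
def rays(m,px):
    px=np.array(px,float).reshape(-1,1,2)
    u=cv2.undistortPoints(px,m["camera_matrix"],m["dist"]).reshape(-1,2)
    d=np.c_[u,np.ones(len(u))]@m["T"][:3,:3].T
    return m["T"][:3,3],d/np.linalg.norm(d,axis=1)[:,None]
def plane(m,px,z):
    o,d=rays(m,px); return o+d*((z-o[2])/d[:,2])[:,None]
def tri(ms,pxs):
    A=np.zeros((3,3));b=np.zeros(3);L=[]
    for m,p in zip(ms,pxs):
        o,d=rays(m,[p]);P=np.eye(3)-np.outer(d[0],d[0]);A+=P;b+=P@o;L.append((o,P))
    x=np.linalg.solve(A,b); return x,[np.linalg.norm(P@(x-o)) for o,P in L]
def proj(m,pts):
    T=np.linalg.inv(m["T"]);r=cv2.Rodrigues(T[:3,:3])[0]
    return cv2.projectPoints(np.array(pts,float).reshape(-1,1,3),r,T[:3,3],m["camera_matrix"],m["dist"])[0].reshape(-1,2)
def pose():
    s=observe();q=s["ee_rot"];return np.array(s["ee_pos"]),R.from_quat([q[1],q[2],q[3],q[0]])
def delta(p,Rt):
    p0,R0=pose();rv=(R0.inv()*Rt).as_rotvec(degrees=True)
    return R0.inv().apply(np.array(p)-p0)/1000,rv
E
python3 - <<'E'
from h import *
np.set_printoptions(precision=1,suppress=True)
t=camera_model("top");s=camera_model("scene")
print("handle top corners",plane(t,[(168,205.6),(182.4,199.6),(185.6,209.4),(171.6,214.4)],190))
print("rack", plane(t,[(140+125/5,170+82/5),(140+327/5,170+103/5),(140+302/5,170+307/5),(140+98/5,170+283/5)],120))
print("handle tri",tri([t,s],[(176.9,207.2),(255+165/4,190+28/4)]))
print("mouth",plane(t,[(357.3,229.8)],163), tri([t,s],[(357.3,229.8),(210+200/4,125+80/4)]))
c=plane(t,[(300+150/4,170+38/4),(300+320/4,170+108/4),(300+235/4,170+352/4),(300+57/4,170+285/4)],22);print("tray",c,c.mean(0))
w=camera_model("wrist");print(w["T"]);p,Rr=pose();print(p,Rr.as_matrix(),Rr.inv().apply(w["T"][:3,3]-p),Rr.as_matrix().T@w["T"][:3,:3]);print(w["camera_matrix"],w["dist"])
E
```

```text
handle top corners [[523.8 194.5 190. ]
 [536.3 165.4 190. ]
 [516.5 158.3 190. ]
 [506.  186.6 190. ]]
rack [[571.5 217.5 120. ]
 [562.9 127.5 120. ]
 [473.5 136.5 120. ]
 [482.7 226.6 120. ]]
handle tri (array([520.6, 177.1, 186.1]), [np.float64(0.48748834238489347), np.float64(0.48748834238491134)])
mouth [[ 478.5 -195.8  163. ]] (array([ 474.4, -197. ,  150.4]), [np.float64(4.755721482845647), np.float64(4.755721482845755)])
tray [[ 604.  -182.3   22. ]
 [ 561.7 -287.2   22. ]
 [ 413.7 -232.1   22. ]
 [ 453.7 -124.3   22. ]] [ 508.3 -206.5   22. ]
[[   0.4   -0.9   -0.2  272.5]
 [  -0.9   -0.4   -0.1 -453.4]
 [  -0.     0.3   -1.   384.2]
 [   0.     0.     0.     1. ]]
[ 211.5 -480.3  238.2] [[ 0.9  0.4 -0. ]
 [ 0.4 -0.9  0. ]
 [ 0.  -0.  -1. ]] [  66.7   -0.2 -145.9] [[-0.  -1.  -0.3]
 [ 1.  -0.  -0. ]
 [-0.  -0.3  1. ]]
[[279.    0.  254.3]
 [  0.  279.  190.3]
 [  0.    0.    1. ]] [-0.1  0.   0.   0.   0. ]
```

```bash
cat >> h.py <<'E'
from scipy.spatial.transform import Slerp
import json
def Rdown(az,tilt=0,taz=None):
    "tool y azimuth az (deg); tool z tilted from down by tilt toward azimuth taz (default az)"
    a=np.radians(az);y=np.array([np.cos(a),np.sin(a),0]);z=np.array([0,0,-1.]);x=np.cross(y,z)
    Rm=R.from_matrix(np.c_[x,y,z])
    if tilt:
        b=np.radians(az if taz is None else taz);ax=np.cross([0,0,-1.],[np.cos(b),np.sin(b),0])
        Rm=R.from_rotvec(np.radians(tilt)*ax)*Rm
    return Rm
def plan(wps,start=None):
    "wps: list of (pos mm,Rot,n or None)"
    p,Rc=pose() if start is None else start
    S=[];D=[]
    for q,Rt,n in wps:
        q=np.array(q,float);rv=(Rc.inv()*Rt).as_rotvec(degrees=True)
        if n is None:n=int(np.ceil(max(np.linalg.norm(q-p)/58,np.linalg.norm(rv)/9.8,1)))
        k=rv/n;d=(q-p)/n
        for i in range(n):
            S.append([round(float(v),4) for v in Rc.inv().apply(d)/1000]);D.append([round(float(v),1) for v in k])
            Rc=Rc*R.from_rotvec(k,degrees=True)
        p=q;Rc=Rt
    print(len(S),"rows");print(json.dumps(S));print(json.dumps(D))
E
python3 - <<'E'
from h import *
plan([((211,-480,290),Rdown(-45),2),((460,-200,300),Rdown(-21),None)])
E
```

```text
9 rows
[[-0.0002, -0.0003, -0.0259], [-0.0001, -0.0003, -0.0259], [0.0534, -0.0031, -0.0014], [0.0535, 0.0001, -0.0014], [0.0534, 0.0033, -0.0014], [0.0531, 0.0065, -0.0014], [0.0527, 0.0096, -0.0014], [0.052, 0.0128, -0.0014], [0.0511, 0.0158, -0.0014]]
[[-0.0, -0.0, -10.6], [-0.0, -0.0, -10.6], [0.0, 0.0, -3.4], [0.0, 0.0, -3.4], [0.0, 0.0, -3.4], [0.0, 0.0, -3.4], [0.0, 0.0, -3.4], [0.0, 0.0, -3.4], [0.0, 0.0, -3.4]]
```

Request:
{"fn": "step_arm", "kwargs": {"slide": [[0, 0, -0.026], [0, 0, -0.026], [0.053, -0.003, -0.001], [0.053, 0, -0.001], [0.053, 0.003, -0.001], [0.053, 0.006, -0.001], [0.053, 0.01, -0.001], [0.052, 0.013, -0.001], [0.051, 0.016, -0.001]], "dr": [[0, 0, -10.6], [0, 0, -10.6], [0, 0, -3.4], [0, 0, -3.4], [0, 0, -3.4], [0, 0, -3.4], [0, 0, -3.4], [0, 0, -3.4], [0, 0, -3.4]], "jaw": [1, 1, 1, 1, 1, 1, 1, 1, 1]}}

```text
t: 1.23
ee_pos: [461.0, -190.8, 297.3]
ee_rot: [-0.003, 0.82, 0.572, 0.001]
ft_force: [0.3, -0.5, 0.9]
width: 88.2
```

```bash
python3 - <<'E'
from h import *
s=observe();print(s["t"],s["ee_pos"],s["joint_vel"].round(3),s["joint_pos"].round(2))
m=camera_model("wrist");im=read_camera("wrist");cv2.imwrite("pics/w1.png",im[:,:,::-1]);np.savez("w1.npz",**m)
E
```

```text
1.225 [ 461.00210954 -190.76910904  297.29602914] [ 0.92   0.265 -0.346  0.006  0.077  0.427] [-0.63  0.22  1.47  0.    1.46 -0.28]
```

View pics/w1.png

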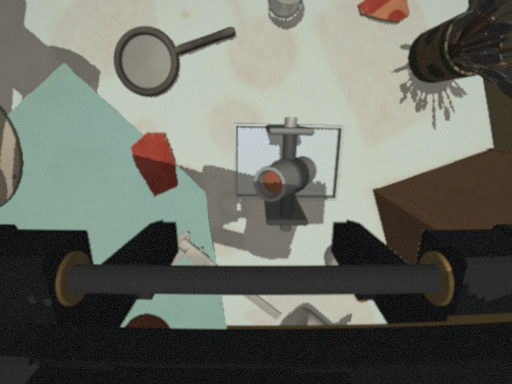

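Request:
{"fn": "step_arm", "kwargs": {"slide": [[0, 0, 0], [0, 0, 0]], "dr": [[0, 0, 0], [0, 0, 0]], "jaw": [1, 1]}}

```text
t: 1.52
ee_pos: [463.9, -185.7, 296.8]
ee_rot: [-0.004, 0.818, 0.576, 0.002]
ft_force: [0.1, 0.0, 0.1]
width: 88.0
```

```bash
python3 - <<'E'
from h import *
s=observe();print(s["t"],s["ee_pos"],s["joint_vel"].round(3),s["joint_pos"].round(2))
m=camera_model("wrist");im=read_camera("wrist");cv2.imwrite("pics/w2.png",im[:,:,::-1]);np.savez("w2.npz",**m)
cv2.imwrite("pics/w2c.png",cv2.resize(im[100:240,180:380,::-1],None,fx=4,fy=4,interpolation=cv2.INTER_CUBIC))
E
```

```text
1.525 [ 463.86373027 -185.72395571  296.80315013] [-0.     0.     0.001 -0.003 -0.003 -0.001] [-0.62  0.22  1.46  0.01  1.46 -0.28]
```

View pics/w2c.png

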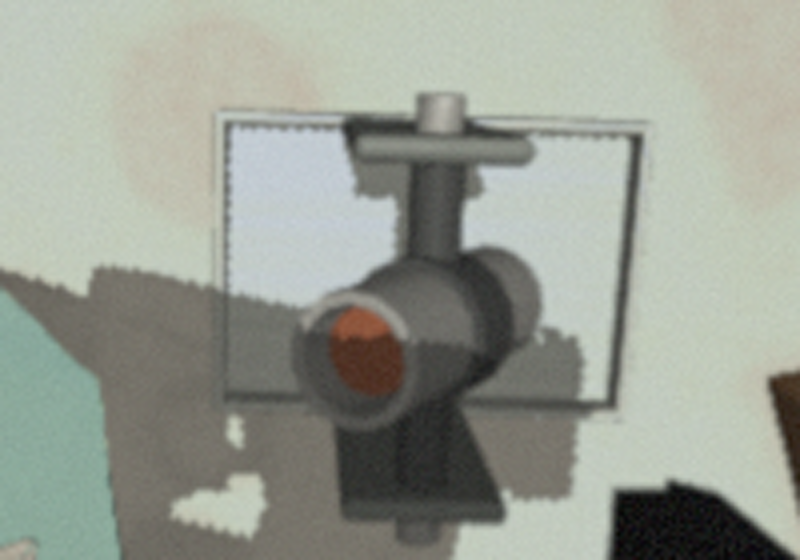

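```bash
python3 - <<'E'
from h import *
np.set_printoptions(precision=1,suppress=True)
m=dict(np.load("w2.npz"))
print(plane(m,[(268,190.5)],163))
px=[(180+a/4,100+b/4) for a,b in((216,112),(650,123),(618,410),(222,405))]
c=plane(m,px,22);print(c,c.mean(0))
for a,b in((0,1),(3,2)):
  v=c[b]-c[a];print(np.degrees(np.arctan2(v[1],v[0])),np.linalg.norm(v))
t=camera_model("top");print(tri([t,m],[(357.3,229.8),(268,190.5)]))
plan([((380,-90,320),Rdown(-10),None)])
E
```

```text
[[ 473.3 -197.9  163. ]]
[[ 450.7 -127.7   22. ]
 [ 601.2 -185.6   22. ]
 [ 559.5 -289.1   22. ]
 [ 412.7 -234.2   22. ]] [ 506.  -209.2   22. ]
-21.061336346235564 161.2175962525546
-20.50431136080312 156.72346211178905
(array([ 476.9, -177.5,  240.2]), [np.float64(0.04637907024573022), np.float64(0.04637907024575952)])
3 rows
[[0.0207, -0.0371, -0.0074], [0.0228, -0.0359, -0.0075], [0.0248, -0.0345, -0.0076]]
[[-0.1, -0.2, -3.3], [-0.1, -0.2, -3.3], [-0.1, -0.2, -3.3]]
```

Request:
{"fn": "step_arm", "kwargs": {"slide": [[0.021, -0.037, -0.007], [0.023, -0.036, -0.007], [0.025, -0.035, -0.007], [0, 0, 0], [0, 0, 0]], "dr": [[0, 0, -3.3], [0, 0, -3.3], [0, 0, -3.3], [0, 0, 0], [0, 0, 0]], "jaw": [1, 1, 1, 1, 1]}}

```text
t: 2.2
ee_pos: [375.5, -91.3, 318.8]
ee_rot: [-0.004, 0.767, 0.641, 0.002]
ft_force: [0.2, -1.1, 0.4]
width: 88.3
```

```bash
python3 - <<'E'
from h import *
s=observe();print(s["t"],s["ee_pos"],s["joint_vel"].round(3),s["joint_pos"].round(2))
m=camera_model("wrist");im=read_camera("wrist");cv2.imwrite("pics/w3.png",im[:,:,::-1]);np.savez("w3.npz",**m)
c=proj(m,[[476,-197,163]])[0].astype(int);print(c)
x0,y0=max(c[0]-90,0),max(c[1]-70,0);print(x0,y0)
cv2.imwrite("pics/w3c.png",cv2.resize(im[y0:y0+140,x0:x0+200,::-1],None,fx=4,fy=4,interpolation=cv2.INTER_CUBIC))
E
```

```text
2.2 [375.52986453 -91.27894622 318.78474304] [-0.007 -0.019  0.008  0.     0.004 -0.002] [-0.55 -0.05  1.71  0.01  1.49 -0.37]
[353 249]
263 179
```

View pics/w3c.png

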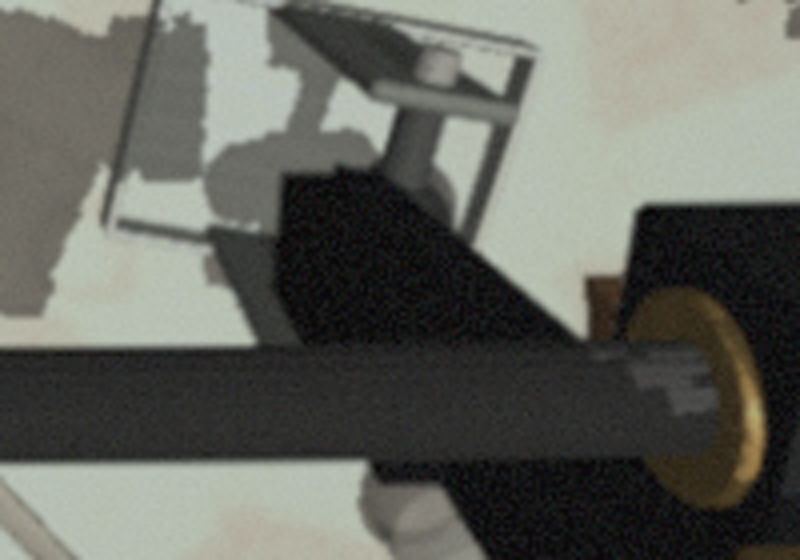

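```bash
python3 - <<'E'
from h import *
plan([((400,-270,330),Rdown(-21),None)])
E
```

```text
4 rows
[[-0.0429, 0.0139, -0.0032], [-0.0422, 0.0159, -0.0031], [-0.0414, 0.0179, -0.003], [-0.0405, 0.0198, -0.0029]]
[[-0.1, -0.1, 2.7], [-0.1, -0.1, 2.7], [-0.1, -0.1, 2.7], [-0.1, -0.1, 2.7]]
```

Request:
{"fn": "step_arm", "kwargs": {"slide": [[-0.043, 0.014, -0.003], [-0.042, 0.016, -0.003], [-0.041, 0.018, -0.003], [-0.041, 0.02, -0.003], [0, 0, 0], [0, 0, 0]], "dr": [[0, 0, 2.7], [0, 0, 2.7], [0, 0, 2.7], [0, 0, 2.7], [0, 0, 0], [0, 0, 0]], "jaw": [1, 1, 1, 1, 1, 1]}}

```text
t: 3.0
ee_pos: [400.8, -281.0, 325.5]
ee_rot: [-0.007, 0.828, 0.561, 0.001]
ft_force: [0.9, -0.4, 0.6]
width: 88.1
```

```bash
python3 - <<'E'
from h import *
s=observe();print(s["t"],s["ee_pos"],s["joint_vel"].round(3),s["joint_pos"].round(2))
m=camera_model("wrist");im=read_camera("wrist");cv2.imwrite("pics/w4.png",im[:,:,::-1]);np.savez("w4.npz",**m)
c=proj(m,[[476,-197,163]])[0].astype(int);print(c)
x0,y0=max(c[0]-90,0),max(c[1]-70,0);print(x0,y0)
cv2.imwrite("pics/w4c.png",cv2.resize(im[y0:y0+140,x0:x0+200,::-1],None,fx=4,fy=4,interpolation=cv2.INTER_CUBIC))
E
```

```text
3.0 [ 400.84538907 -281.02175963  325.50822138] [-0.02   0.023 -0.017 -0.002 -0.004  0.002] [-0.85  0.19  1.43  0.    1.53 -0.47]
[293  78]
203 8
```

View pics/w4c.png

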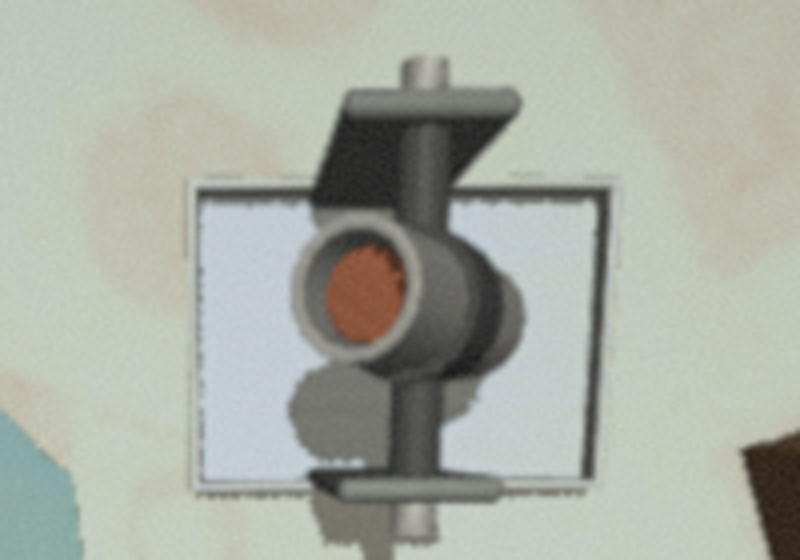

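```bash
python3 - <<'E'
from h import *
np.set_printoptions(precision=1,suppress=True)
m=dict(np.load("w4.npz"));m2=dict(np.load("w2.npz"));t=camera_model("top");s=camera_model("scene")
print(plane(m,[(292.1,79.2)],163),plane(m2,[(267.6,190.1)],163))
print(tri([m,m2],[(292.1,79.2),(267.6,190.1)]),tri([m,m2,t],[(292.1,79.2),(267.6,190.1),(357,229.5)]))
q=lambda x0,y0,L:[(x0+(a+.5)/4-.5,y0+(b+.5)/4-.5) for a,b in L]
c=plane(m,q(203,8,((188,182),(617,182),(592,490),(188,492))),22);print(c,c.mean(0))
for a,b in((0,1),(3,2)):
  v=c[b]-c[a];print(np.degrees(np.arctan2(v[1],v[0])),np.linalg.norm(v))
c=plane(t,q(300,170,((150,38),(320,108),(235,352),(57,285))),22);print(c.mean(0))
print(proj(s,[[476,-198,163],[474,-198,163],[478,-196,163]]))
E
```

```text
[[ 474.4 -197.5  163. ]] [[ 473.1 -197.3  163. ]]
(array([ 473.7, -197.3,  164.3]), [np.float64(0.595349597256625), np.float64(0.5953495972566579)]) (array([ 475.7, -197. ,  160.5]), [np.float64(0.9358758705653326), np.float64(2.850231653670666), np.float64(3.7553022206727054)])
[[ 450.2 -128.3   22. ]
 [ 600.1 -187.1   22. ]
 [ 556.6 -292.6   22. ]
 [ 407.3 -234.4   22. ]] [ 503.6 -210.6   22. ]
-21.41901888702346 160.94501867640494
-21.292330226440498 160.21127243193723
[ 509.2 -205.6   22. ]
[[257.9 140.6]
 [258.5 140.5]
 [257.4 140.9]]
```

```bash
python3 - <<'E'
from h import *
plan([((400,-40,330),Rdown(0),None),((490,130,310),Rdown(21),None)])
E
```

```text
9 rows
[[0.0447, -0.018, -0.0003], [0.0459, -0.0145, -0.0004], [0.0469, -0.011, -0.0005], [0.0476, -0.0074, -0.0007], [0.048, -0.0038, -0.0008], [0.0425, 0.0225, 0.005], [0.0403, 0.0263, 0.005], [0.0377, 0.0299, 0.005], [0.0348, 0.0332, 0.005]]
[[-0.1, -0.1, -4.3], [-0.1, -0.1, -4.3], [-0.1, -0.1, -4.3], [-0.1, -0.1, -4.3], [-0.1, -0.1, -4.3], [0.0, 0.0, -5.2], [0.0, 0.0, -5.2], [0.0, 0.0, -5.2], [0.0, 0.0, -5.2]]
```

Request:
{"fn": "step_arm", "kwargs": {"slide": [[0.045, -0.018, 0], [0.046, -0.014, 0], [0.047, -0.011, 0], [0.048, -0.007, 0], [0.048, -0.004, 0], [0.042, 0.022, 0.005], [0.04, 0.026, 0.005], [0.038, 0.03, 0.005], [0.035, 0.033, 0.005], [0, 0, 0], [0, 0, 0]], "dr": [[-0.1, -0.1, -4.3], [-0.1, -0.1, -4.3], [-0.1, -0.1, -4.3], [-0.1, -0.1, -4.3], [-0.1, -0.1, -4.3], [0, 0, -5.2], [0, 0, -5.2], [0, 0, -5.2], [0, 0, -5.2], [0, 0, 0], [0, 0, 0]], "jaw": [1, 1, 1, 1, 1, 1, 1, 1, 1, 1, 1]}}

```text
t: 4.42
ee_pos: [483.9, 151.5, 309.4]
ee_rot: [0.002, 0.555, 0.832, 0.003]
ft_force: [-0.6, 1.0, 0.4]
width: 88.2
```

```bash
python3 - <<'E'
from h import *
s=observe();print(s["t"],s["ee_pos"],s["joint_vel"].round(3),s["joint_pos"].round(2))
m=camera_model("wrist");im=read_camera("wrist");cv2.imwrite("pics/w5.png",im[:,:,::-1]);np.savez("w5.npz",**m)
print(proj(m,[[521,177,190]])[0].astype(int))
E
```

```text
4.425 [483.92271243 151.54304733 309.39559948] [ 0.022  0.006 -0.004  0.002 -0.002  0.001] [ 0.07  0.23  1.43  0.    1.48 -0.32]
[299 176]
```

View pics/w5.png

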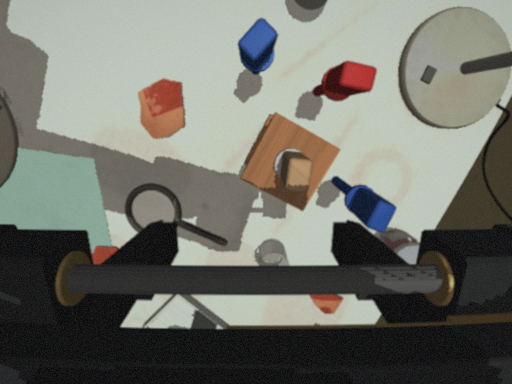

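```bash
python3 - <<'E'
import cv2
im=cv2.imread("pics/w5.png");cv2.imwrite("pics/w5c.png",cv2.resize(im[110:210,240:340],None,fx=6,fy=6,interpolation=cv2.INTER_CUBIC))
from h import *
p,Rr=pose();y=Rr.as_matrix()[:,1];print(np.degrees(np.arctan2(y[1],y[0])))
plan([((540,130,310),Rdown(21),None)])
E
```

```text
22.537953125035646
2 rows
[[-0.0206, 0.0218, -0.0001], [-0.0203, 0.0221, -0.0002]]
[[0.2, -0.0, 0.8], [0.2, -0.0, 0.8]]
```

View pics/w5c.png

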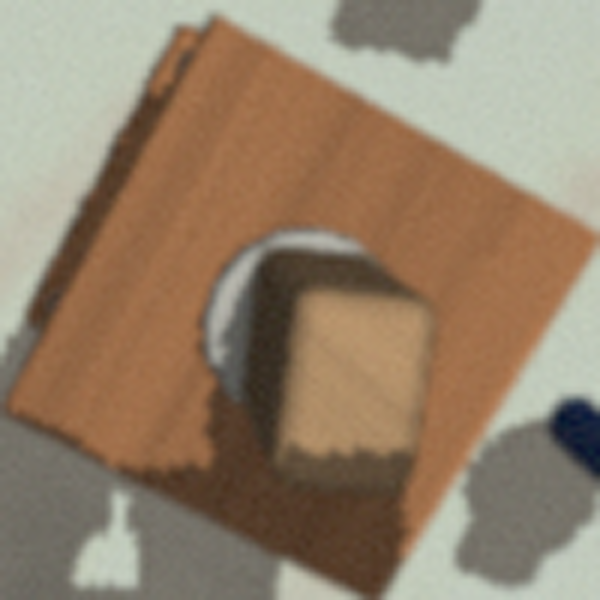

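Request:
{"fn": "step_arm", "kwargs": {"slide": [[-0.021, 0.021, 0], [-0.021, 0.021, 0], [0, 0, 0], [0, 0, 0]], "dr": [[0.2, 0, 0.8], [0.2, 0, 0.8], [0, 0, 0], [0, 0, 0]], "jaw": [1, 1, 1, 1]}}

```text
t: 4.97
ee_pos: [538.2, 124.9, 311.7]
ee_rot: [0.001, 0.569, 0.822, 0.001]
ft_force: [-0.1, -0.0, 1.1]
width: 87.8
```

```bash
python3 - <<'E'
from h import *
s=observe();print(s["t"],s["ee_pos"],s["joint_vel"].round(3))
m=camera_model("wrist");im=read_camera("wrist");cv2.imwrite("pics/w6.png",im[:,:,::-1]);np.savez("w6.npz",**m)
c=proj(m,[[521,177,175]])[0].astype(int);x0,y0=c-50;print(x0,y0)
cv2.imwrite("pics/w6c.png",cv2.resize(im[y0:y0+100,x0:x0+100,::-1],None,fx=6,fy=6,interpolation=cv2.INTER_CUBIC))
E
```

```text
4.975 [538.20739951 124.93561769 311.68713987] [-0.012  0.001 -0.002 -0.001  0.001 -0.   ]
206 77
```

View pics/w6c.png

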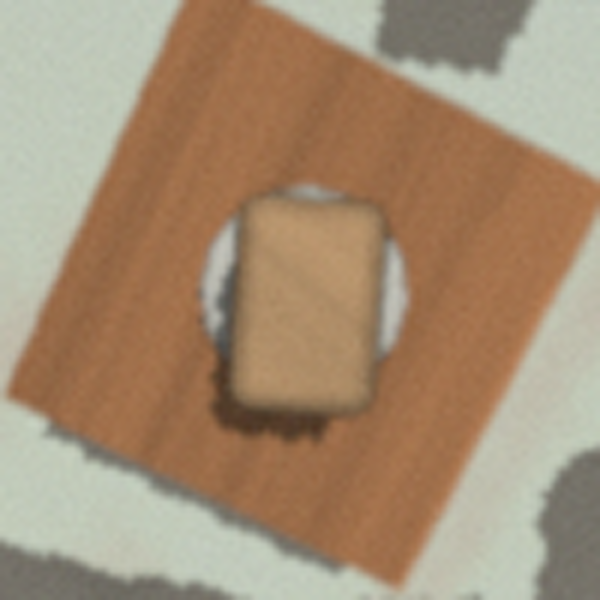

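```bash
python3 - <<'E'
from h import *
np.set_printoptions(precision=1,suppress=True)
m5=dict(np.load("w5.npz"));m6=dict(np.load("w6.npz"))
q=lambda x0,y0,L:[(x0+(a+.5)/6-.5,y0+(b+.5)/6-.5) for a,b in L]
a=q(240,110,((298,288),(434,300),(412,492),(275,480)));b=q(206,77,((243,195),(387,203),(375,412),(232,405)))
P=np.array([tri([m5,m6],[u,v])[0] for u,v in zip(a,b)]);print(P,P.mean(0))
for pp in (plane(m5,a,190),plane(m6,b,190)):
  print(pp.mean(0))
  for i,j in((0,1),(3,2),(0,3),(1,2)):
    v=pp[j]-pp[i];print(np.degrees(np.arctan2(v[1],v[0])),np.linalg.norm(v))
p,Rr=pose();y=Rr.as_matrix();print(np.degrees(np.arctan2(y[1,1],y[0,1])))
print(tri([m5,m6],[np.mean(a,0),np.mean(b,0)]))
print("rack",plane(m5,q(240,110,((212,15),(600,238),(378,600),(5,408))),120).mean(0))
print("collar",plane(m6,q(206,77,((306,285),)),128))
E
```

```text
[[505.2 189.7 186.5]
 [526.7 196.4 185.6]
 [536.8 165.7 186.8]
 [514.9 158.6 186. ]] [520.9 177.6 186.2]
[520. 178. 190.]
17.507746890278785 21.980001269094974
17.23678555347584 22.80637131943053
-72.52633931256125 31.823181651044447
-71.04418444441556 31.941231504852187
[520.8 177.8 190. ]
17.466377482105973 22.247788589727033
17.73777392772179 22.738296277317524
-72.97686794511634 32.29205903504546
-72.10557609440373 32.18428541051904
20.6213330687744
(array([520.8, 177.8, 186.1]), [np.float64(0.08278139232245345), np.float64(0.0827813923224285)])
rack [520.1 177.6 120. ]
collar [[520.5 178.9 128. ]]
```

```bash
python3 - <<'E'
from h import *
plan([((520.7,177.8,240),Rdown(17.5),2)])
E
```

```text
2 rows
[[0.0278, 0.001, 0.0358], [0.0278, 0.0003, 0.0358]]
[[0.1, 0.0, 1.6], [0.1, 0.0, 1.6]]
```

Request:
{"fn": "step_arm", "kwargs": {"slide": [[0.028, 0.001, 0.036], [0.028, 0, 0.036], [0, 0, 0], [0, 0, 0]], "dr": [[0.1, 0, 1.6], [0.1, 0, 1.6], [0, 0, 0], [0, 0, 0]], "jaw": [1, 1, 1, 1]}}

```text
t: 5.52
ee_pos: [518.5, 179.0, 241.0]
ee_rot: [0.002, 0.592, 0.806, 0.001]
ft_force: [0.1, -0.4, 0.4]
width: 88.3
```

```bash
python3 - <<'E'
from h import *
s=observe();print(s["t"],s["ee_pos"])
plan([((520.7,177.8,141),Rdown(17.5),4)])
m=camera_model("wrist");im=read_camera("wrist");cv2.imwrite("pics/w7.png",im[:,:,::-1])
E
```

```text
5.525 [518.52523082 178.95255122 241.01972524]
4 rows
[[-0.0004, 0.0003, 0.025], [-0.0004, 0.0004, 0.025], [-0.0004, 0.0004, 0.025], [-0.0004, 0.0004, 0.025]]
[[0.0, 0.0, -0.0], [0.0, 0.0, -0.0], [0.0, 0.0, -0.0], [0.0, 0.0, -0.0]]
```

View pics/w7.png

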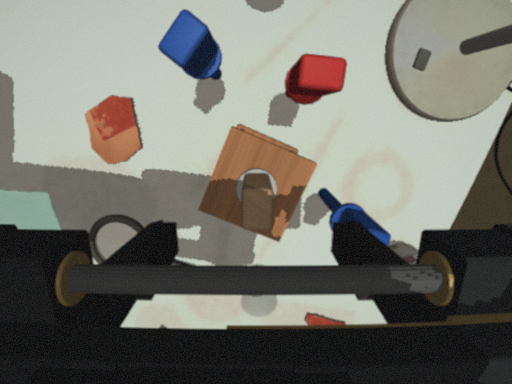

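```bash
python3 - <<'E'
from h import *
t=camera_model("top");print(plane(t,[(184,158),(130,200),(131,247)],178))
print(tri([t,camera_model("scene")],[(184,158),(243,210)]))
E
```

```text
[[624.40018985 166.84458115 178.        ]
 [535.38330268 277.52626104 178.        ]
 [438.54363252 271.76262874 178.        ]]
(array([625.25174459, 168.80757163, 168.6934661 ]), [np.float64(0.9619630821073115), np.float64(0.9619630821073781)])
```

Request:
{"fn": "step_arm", "kwargs": {"slide": [[0, 0.001, 0.025], [0, 0, 0.025], [0, 0, 0.025], [-0.001, 0.001, 0.025], [0, 0, 0], [0, 0, 0]], "dr": [[0, 0, 0], [0, 0, 0], [0, 0, 0], [0, 0, 0], [0, 0, 0], [0, 0, 0]], "jaw": [0.75, 0.75, 0.75, 0.75, 0.75, 0.75], "grip_force": 50}}

```text
t: 6.32
ee_pos: [526.6, 174.7, 146.9]
ee_rot: [0.007, 0.594, 0.805, 0.005]
ft_force: [0.1, -0.4, -0.0]
width: 66.4
```

```bash
python3 - <<'E'
from h import *
s=observe();print(s["t"],s["ee_pos"],s["width"],s["ft_force"])
p,Rr=pose();print(delta((520.7,177.8,141),Rdown(17.5)))
E
```

```text
6.325 [526.62195699 174.73508048 146.88102092] 66.41493547332867 [ 0.14464935 -0.37440378 -0.02379048]
(array([ 0.0047061 , -0.00485691,  0.00577172]), array([ 1.00443838,  0.30811988, -0.34753462]))
```

Request:
{"fn": "step_arm", "kwargs": {"slide": [[0.005, -0.005, 0.005], [0, 0, 0], [0, 0, 0]], "dr": [[1, 0.3, -0.3], [0, 0, 0], [0, 0, 0]], "jaw": [0.75, 0.75, 0.75]}}

```text
t: 6.7
ee_pos: [520.9, 178.3, 143.9]
ee_rot: [0.001, 0.591, 0.806, 0.001]
ft_force: [-0.1, -0.4, 0.2]
width: 66.1
```

```bash
python3 - <<'E'
from h import *
for i in range(2):
  s=observe();print(s["t"],s["ee_pos"],s["joint_vel"].round(3));print(delta((520.7,177.8,141),Rdown(17.5)))
E
```

```text
6.7 [520.92972235 178.27614512 143.85146256] [ 0.003 -0.002  0.001 -0.     0.004 -0.001]
(array([-0.00038369, -0.00036933,  0.00285074]), array([ 0.14420966,  0.02925469, -0.01780404]))
6.7 [520.92972235 178.27614512 143.85146256] [ 0.003 -0.002  0.001 -0.     0.004 -0.001]
(array([-0.00038369, -0.00036933,  0.00285074]), array([ 0.14420966,  0.02925469, -0.01780404]))
```

Aligned; go 2 mm lower and grip.

Request:
{"fn": "step_arm", "kwargs": {"slide": [[0, 0, 0.002], [0, 0, 0], [0, 0, 0], [0, 0, 0], [0, 0, 0], [0, 0, 0]], "dr": [[0, 0, 0], [0, 0, 0], [0, 0, 0], [0, 0, 0], [0, 0, 0], [0, 0, 0]], "jaw": [0, 0, 0, 0, 0, 0], "grip_force": 50}}

```text
t: 7.45
ee_pos: [521.0, 178.3, 141.9]
ee_rot: [0.001, 0.591, 0.806, 0.001]
ft_force: [-0.7, 0.6, -0.2]
width: 24.1
```

Request:
{"fn": "step_arm", "kwargs": {"slide": [[0, 0, -0.02], [0, 0, -0.02], [0, 0, 0]], "dr": [[0, 0, 0], [0, 0, 0], [0, 0, 0]], "jaw": [0, 0, 0]}}

```text
t: 7.82
ee_pos: [520.2, 178.2, 181.6]
ee_rot: [0.0, 0.591, 0.806, 0.0]
ft_force: [0.3, 0.8, -2.9]
width: 23.8
```

```bash
python3 - <<'E'
from h import *
s=observe();print(s["t"],s["ee_pos"],s["width"],s["ft_force"])
print(delta((520.7,177.8,s["ee_pos"][2]),Rdown(17.5)))
E
```

```text
7.825 [520.24125748 178.22266016 181.61958895] 23.811530934364033 [ 0.28431726  0.82076217 -2.93611874]
(array([-5.40951743e-04,  3.10576112e-04,  2.60256762e-08]), array([ 0.00449086,  0.00017887, -0.0171522 ]))
```

Request:
{"fn": "step_arm", "kwargs": {"slide": [[0, 0, -0.03], [0, 0, -0.02]], "dr": [[0, 0, 0], [0, 0, 0]], "jaw": [0, 0]}}

```text
t: 8.07
ee_pos: [519.1, 178.0, 229.2]
ee_rot: [-0.002, 0.591, 0.806, -0.002]
ft_force: [0.2, -0.5, -1.3]
width: 23.6
```

```bash
python3 - <<'E'
from h import *
s=observe();print(s["t"],s["ee_pos"],s["width"],s["ft_force"])
print(delta((520.7,177.8,s["ee_pos"][2]),Rdown(17.5)))
E
```

```text
8.075 [519.06351722 177.99431571 229.21582357] 23.640761581056985 [ 0.21015129 -0.54252807 -1.25234251]
(array([-6.76728867e-04,  1.50258871e-03, -9.98437524e-06]), array([-0.35084115, -0.06637328, -0.02621384]))
```

Request:
{"fn": "step_arm", "kwargs": {"slide": [[0, 0.001, -0.03], [0, 0.001, -0.025], [0, 0, 0]], "dr": [[-0.4, 0, 0], [0, 0, 0], [0, 0, 0]], "jaw": [0, 0, 0]}}

```text
t: 8.45
ee_pos: [520.9, 178.5, 283.0]
ee_rot: [-0.001, 0.591, 0.806, -0.0]
ft_force: [-0.4, 0.8, -2.2]
width: 23.7
```

```bash
python3 - <<'E'
from h import *
s=observe();print(s["t"],s["ee_pos"],s["width"],s["ft_force"])
M=np.array([474,-197.4,163.5]);az=np.radians(-21);a=np.array([-.5*np.cos(az),-.5*np.sin(az),np.cos(np.pi/6)])
tcp=M+a*(129.9+30);print(tcp)
plan([((430,130,300),Rdown(10,8),None),((370,0,315),Rdown(-5,15),None),(tcp,Rdown(-21,30),None)])
E
```

```text
8.45 [520.88180491 178.54333615 282.97422616] 23.682516554333272 [-0.44098976  0.76530739 -2.1621958 ]
[ 399.3602449  -168.74848243  301.97746207]
8 rows
[[-0.0095, -0.0506, -0.0084], [-0.0128, -0.0492, -0.0119], [-0.0392, -0.0263, -0.0087], [-0.0414, -0.0224, -0.009], [-0.0434, -0.0184, -0.0091], [-0.0552, 0.013, 0.008], [-0.0535, 0.0169, 0.0112], [-0.0515, 0.0203, 0.0147]]
[[-4.1, -0.3, 3.7], [-4.1, -0.3, 3.7], [-2.3, -1.0, 4.9], [-2.3, -1.0, 4.9], [-2.3, -1.0, 4.9], [-5.0, -2.0, 4.9], [-5.0, -2.0, 4.9], [-5.0, -2.0, 4.9]]
```

Request:
{"fn": "step_arm", "kwargs": {"slide": [[-0.01, -0.05, -0.008], [-0.013, -0.049, -0.012], [-0.039, -0.026, -0.009], [-0.041, -0.022, -0.009], [-0.043, -0.018, -0.009], [-0.055, 0.013, 0.008], [-0.053, 0.017, 0.011], [-0.045, 0.018, 0.01], [0, 0, 0], [0, 0, 0]], "dr": [[-4.1, -0.3, 3.7], [-4.1, -0.3, 3.7], [-2.3, -1, 4.9], [-2.3, -1, 4.9], [-2.3, -1, 4.9], [-5, -2, 4.9], [-5, -2, 4.9], [-5, -2, 4.9], [0, 0, 0], [0, 0, 0]], "jaw": [0, 0, 0, 0, 0, 0, 0, 0, 0, 0]}}

```text
t: 9.7
ee_pos: [387.6, -167.4, 284.4]
ee_rot: [0.21, 0.803, 0.54, 0.142]
ft_force: [-0.6, -0.1, -2.3]
width: 23.9
```

```bash
cat >> h.py <<'E'
M=np.array([474,-197.4,163.5]);az_=np.radians(-21);AX=np.array([-.5*np.cos(az_),-.5*np.sin(az_),np.cos(np.pi/6)])
def tub(L=129.9):
    "tip in mouth frame: along axis above mouth, in-plane, lateral; tilt err"
    p,Rr=pose();z=Rr.as_matrix()[:,2];tip=p+z*L;d=tip-M
    u=np.array([np.cos(az_)*np.cos(np.pi/6),np.sin(az_)*np.cos(np.pi/6),.5]);v=np.cross(AX,u)
    return np.array([d@AX,d@u,d@v]),np.degrees(np.arccos(-z@AX)),tip
E
python3 - <<'E'
from h import *
s=observe();print(s["t"],s["ee_pos"],s["width"],s["ft_force"]);print(tub())
print(delta(M+AX*(129.9+30),Rdown(-21,30)))
for n in("top","scene","wrist"):
  im=read_camera(n);cv2.imwrite(f"pics/{n}8.png",im[:,:,::-1])
E
```

```text
9.7 [ 387.6182293  -167.42162349  284.37967732] 23.932430693169795 [-0.55978791 -0.12624876 -2.29819816]
(array([ 20.49059209, -20.17310974,  -3.9369629 ]), np.float64(0.7759053171582431), array([ 446.71426353, -191.14304521,  171.15881842]))
(array([ 0.00323605,  0.01853924, -0.00975408]), array([-0.64402741,  0.43275217, -1.04489332]))
```

View pics/wrist8.png

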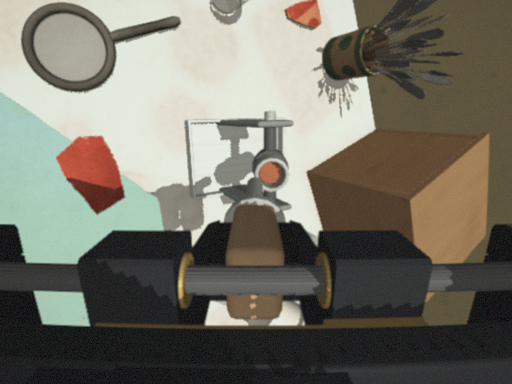

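View pics/top8.png

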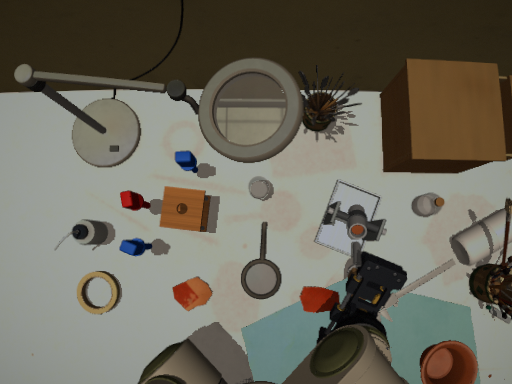

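View pics/scene8.png

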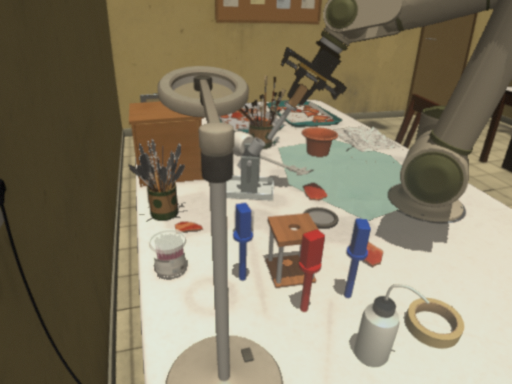

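Request:
{"fn": "step_arm", "kwargs": {"slide": [[0.003, 0.019, -0.01], [0, 0, 0], [0, 0, 0]], "dr": [[-0.6, 0.4, -1], [0, 0, 0], [0, 0, 0]], "jaw": [0, 0, 0]}}

```text
t: 10.22
ee_pos: [400.3, -166.3, 302.9]
ee_rot: [0.213, 0.794, 0.549, 0.147]
ft_force: [-0.7, -0.5, -1.9]
width: 23.3
```

```bash
python3 - <<'E'
from h import *
s=observe();print(s["t"],s["ee_pos"],s["width"],s["ft_force"]);print(tub())
print(delta(M+AX*(129.9+30),Rdown(-21,30)))
m=camera_model("wrist");print("M in wrist",proj(m,[M]),"tip",proj(m,[tub()[2]]))
t=camera_model("top");print("top M, tip, collar",proj(t,[M,tub()[2]]))
o=[]
for n,c in(("wrist",(265,180)),("top",(357,235)),("scene",(265,135))):
  im=read_camera(n)[:,:,::-1];cv2.imwrite(f"pics/{n}9.png",im);o.append(cv2.resize(im[c[1]-33:c[1]+33,c[0]-33:c[0]+33],None,fx=4,fy=4,interpolation=cv2.INTER_CUBIC))
cv2.imwrite("pics/m9.png",np.hstack(o))
E
```

```text
10.225 [ 400.34536592 -166.27915613  302.8812253 ] 23.28300905438497 [-0.74945599 -0.52650815 -1.85455882]
(array([30.76561553,  0.43137939,  2.93979966]), np.float64(0.12613144573835483), array([ 461.04121387, -189.27663637,  190.35949431]))
(array([-0.00265743, -0.0004957 ,  0.00075973]), array([-0.02199456, -0.1241991 ,  0.30189485]))
M in wrist [[254.39121972 178.64189239]] tip [[254.79828426 182.48224027]]
top M, tip, collar [[358.14048842 231.98187644]
 [357.39700672 238.2044216 ]]
```

View pics/m9.png

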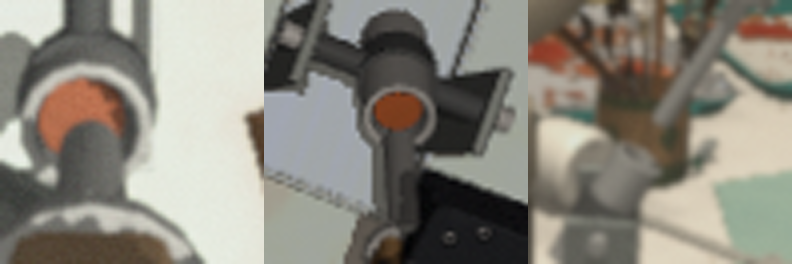

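Request:
{"fn": "step_arm", "kwargs": {"slide": [[-0.0027, -0.0005, 0.005], [0, 0, 0.012], [0, 0, 0], [0, 0, 0]], "dr": [[0, -0.1, 0.3], [0, 0, 0], [0, 0, 0], [0, 0, 0]], "jaw": [0, 0, 0, 0]}}

```text
t: 10.88
ee_pos: [407.0, -172.4, 286.1]
ee_rot: [0.212, 0.797, 0.547, 0.146]
ft_force: [0.1, 0.5, -1.8]
width: 23.1
```

```bash
python3 - <<'E'
from h import *
s=observe();print(s["t"],s["ee_pos"],s["width"],s["ft_force"]);print(tub())
h=tub()[0][0];print(delta(M+AX*(129.9+h),Rdown(-21,30)))
E
```

```text
10.875 [ 407.02235764 -172.40666817  286.10727497] 23.0697856975849 [ 0.09627079  0.53916285 -1.76846689]
(array([12.02409615, -0.81357707, -0.65150617]), np.float64(0.09237726498932892), array([ 467.49601005, -195.60120975,  173.50638419]))
(array([ 6.70431534e-04,  6.03708678e-04, -1.04859208e-06]), array([-0.09204817, -0.0077907 , -0.10206391]))
```

Request:
{"fn": "step_arm", "kwargs": {"slide": [[0.0005, 0.0006, 0.01], [0, 0, 0.01], [0, 0, 0]], "dr": [[0, 0, 0], [0, 0, 0], [0, 0, 0]], "jaw": [0, 0, 0]}}

```text
t: 11.25
ee_pos: [417.7, -175.9, 267.7]
ee_rot: [0.212, 0.797, 0.547, 0.146]
ft_force: [-0.1, -0.5, -2.3]
width: 23.8
```

```bash
python3 - <<'E'
from h import *
s=observe();print(s["t"],s["ee_pos"],s["width"],s["ft_force"]);print(tub())
h=tub()[0][0];print(delta(M+AX*(129.9+h),Rdown(-21,30)))
o=[]
for n,c in(("wrist",(265,180)),("top",(357,235)),("scene",(265,135))):
  im=read_camera(n)[:,:,::-1];cv2.imwrite(f"pics/{n}10.png",im);o.append(cv2.resize(im[c[1]-33:c[1]+33,c[0]-33:c[0]+33],None,fx=4,fy=4,interpolation=cv2.INTER_CUBIC))
cv2.imwrite("pics/m10.png",np.hstack(o))
E
```

```text
11.25 [ 417.70578537 -175.89662767  267.74839811] 23.795951256164756 [-0.133209   -0.53435093 -2.34073303]
(array([-9.48739115, -0.29011273, -0.07532974]), np.float64(0.1004431739250961), array([ 478.16706816, -199.08027667,  155.13862188]))
(array([ 9.90289261e-05,  6.34362189e-05, -2.92567352e-07]), array([-0.09991234, -0.01031305, -0.10293158]))
```

View pics/m10.png

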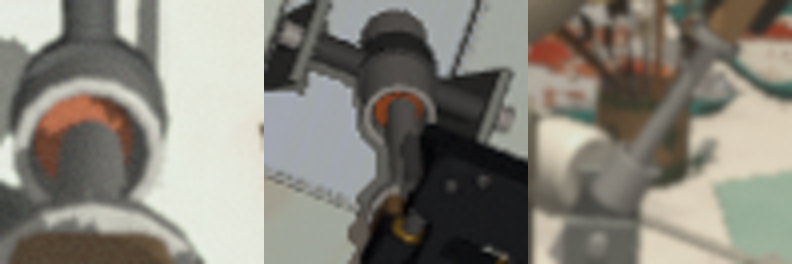

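Request:
{"fn": "step_arm", "kwargs": {"slide": [[0, 0, 0.006], [0, 0, 0.006], [0, 0, 0.006], [0, 0, 0.006], [0, 0, 0]], "dr": [[0, 0, 0], [0, 0, 0], [0, 0, 0], [0, 0, 0], [0, 0, 0]], "jaw": [0, 0, 0, 0, 0], "grip_force": 58}}

```text
t: 12.02
ee_pos: [430.3, -181.6, 249.7]
ee_rot: [0.216, 0.796, 0.546, 0.147]
ft_force: [0.2, -0.5, -2.0]
width: 24.0
```

```bash
python3 - <<'E'
from h import *
s=observe();print(s["t"],s["width"],s["ft_force"],s["ft_force"]@AX);print(tub())
h=tub()[0][0];print(delta(M+AX*(129.9+h),Rdown(-21,30)))
E
```

```text
12.025 24.032205017841505 [ 0.1744607  -0.47068839 -1.98521002] -1.8850186704587306
(array([-31.97779098,   3.66004358,  -1.25778245]), np.float64(0.3841890602797814), array([ 491.43533217, -205.44006433,  137.63644245]))
(array([ 8.60961328e-04, -2.88438454e-03, -2.27732429e-05]), array([ 0.34223479,  0.17457544, -0.01734378]))
```

Request:
{"fn": "step_arm", "kwargs": {"slide": [[0.0008, -0.003, 0.004], [0, 0, 0]], "dr": [[0.3, 0.2, 0], [0, 0, 0]], "jaw": [0, 0]}}

```text
t: 12.28
ee_pos: [430.1, -180.6, 244.5]
ee_rot: [0.213, 0.796, 0.547, 0.147]
ft_force: [-0.4, -0.4, -1.3]
width: 23.6
```

```bash
python3 - <<'E'
from h import *
s=observe();print(s["t"],s["width"],s["ft_force"],s["ft_force"]@AX);print(tub())
h=tub()[0][0];print(delta(M+AX*(129.9+h),Rdown(-21,30)))
o=[]
for n,c in(("wrist",(265,180)),("top",(357,235)),("scene",(265,150))):
  im=read_camera(n)[:,:,::-1];cv2.imwrite(f"pics/{n}11.png",im);o.append(cv2.resize(im[c[1]-33:c[1]+33,c[0]-33:c[0]+33],None,fx=4,fy=4,interpolation=cv2.INTER_CUBIC))
cv2.imwrite("pics/m11.png",np.hstack(o))
E
```

```text
12.275 23.648440375316287 [-0.3933269  -0.42313298 -1.2978569 ] -1.016194552136967
(array([-36.23334685,  -0.15042155,   0.04719827]), np.float64(0.0494256032839087), array([ 490.80866957, -203.80168753,  132.04579039]))
(array([3.24009360e-05, 2.29344528e-04, 1.10833044e-07]), array([ 0.0348102 , -0.03508761, -0.01485129]))
```

View pics/m11.png

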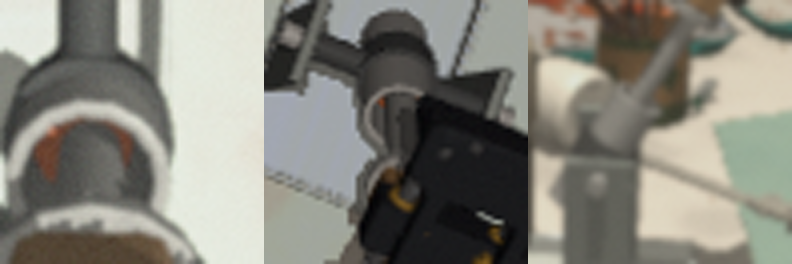

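Request:
{"fn": "step_arm", "kwargs": {"slide": [[0, 0, 0.007], [0, 0, 0.007], [0, 0, 0.007], [0, 0, 0]], "dr": [[0, 0, 0], [0, 0, 0], [0, 0, 0], [0, 0, 0]], "jaw": [0, 0, 0, 0]}}

```text
t: 12.92
ee_pos: [440.5, -184.5, 225.0]
ee_rot: [0.213, 0.796, 0.547, 0.147]
ft_force: [-0.1, -0.2, -2.6]
width: 23.4
```

```bash
cat > st.py <<'E'
from h import *
np.set_printoptions(precision=4,suppress=True)
s=observe();print(s["t"],s["width"],s["ft_force"],s["ft_force"]@AX);print(tub()[:2])
h=tub()[0][0];print(*delta(M+AX*(129.9+h),Rdown(-21,30)))
E
python3 st.py
```

```text
12.925 23.44150563793161 [-0.1268 -0.2021 -2.6448] -2.2674930904961377
(array([-58.6631,  -0.2623,   0.0834]), np.float64(0.03904521642651036))
[-0.      0.0003  0.    ] [ 0.0133 -0.0367 -0.0087]
```

Request:
{"fn": "step_arm", "kwargs": {"slide": [[0, 0, 0.007], [0, 0, 0.007], [0, 0, 0.007], [0, 0, 0]], "dr": [[0, 0, 0], [0, 0, 0], [0, 0, 0], [0, 0, 0]], "jaw": [0, 0, 0, 0]}}

```text
t: 13.42
ee_pos: [450.8, -188.3, 205.1]
ee_rot: [0.213, 0.796, 0.547, 0.147]
ft_force: [-0.4, -0.1, -3.0]
width: 23.5
```

```bash
python3 st.py; python3 - <<'E'
from h import *
o=[]
for n,c in(("wrist",(265,180)),("top",(357,225)),("scene",(265,170))):
  im=read_camera(n)[:,:,::-1];cv2.imwrite(f"pics/{n}12.png",im);o.append(cv2.resize(im[c[1]-33:c[1]+33,c[0]-33:c[0]+33],None,fx=4,fy=4,interpolation=cv2.INTER_CUBIC))
cv2.imwrite("pics/m12.png",np.hstack(o))
E
```

```text
13.425 23.524661424795248 [-0.3559 -0.0563 -3.0226] -2.46156617517973
(array([-81.4414,  -0.9735,   0.3372]), np.float64(0.09348781110771404))
[-0.0002  0.0008 -0.    ] [-0.0654 -0.0668 -0.0121]
```

View pics/m12.png

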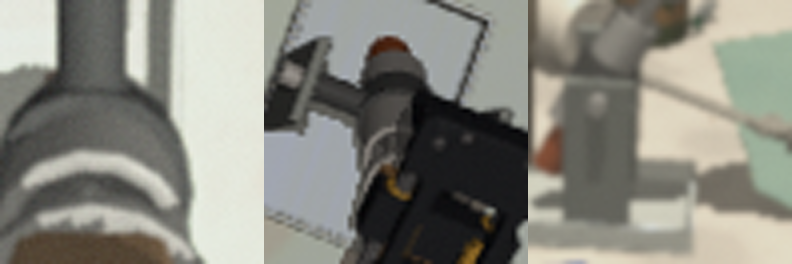

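Request:
{"fn": "step_arm", "kwargs": {"slide": [[0, 0.0008, 0.006], [0, 0, 0.006], [0, 0, 0.006], [0, 0, 0]], "dr": [[0, 0, 0], [0, 0, 0], [0, 0, 0], [0, 0, 0]], "jaw": [0, 0, 0, 0]}}

```text
t: 14.08
ee_pos: [459.1, -191.0, 187.9]
ee_rot: [0.21, 0.796, 0.548, 0.146]
ft_force: [-3.4, -0.9, -6.2]
width: 23.6
```

```bash
python3 st.py
```

```text
14.075 23.633148764361795 [-3.383  -0.9177 -6.1843] -3.941062152818788
(array([-100.6543,   -2.6052,    0.9539]), np.float64(0.35148638748201627))
[-0.0006  0.0019 -0.    ] [-0.3222 -0.1404  0.0283]
```

```bash
python3 - <<'E'
from h import *
o=[]
for n,c in(("wrist",(265,180)),("top",(357,225)),("scene",(265,170))):
  im=read_camera(n)[:,:,::-1];cv2.imwrite(f"pics/{n}13.png",im);o.append(cv2.resize(im[c[1]-33:c[1]+33,c[0]-33:c[0]+33],None,fx=4,fy=4,interpolation=cv2.INTER_CUBIC))
cv2.imwrite("pics/m13.png",np.hstack(o))
E
python3 st.py
```

```text
14.225 23.63639840109057 [-3.6521  1.0237 -6.9611] -4.140293810791906
(array([-100.0877,   -1.8806,    0.9278]), np.float64(0.271577387253018))
[-0.0006  0.0013 -0.    ] [-0.2389 -0.1292  0.0196]
```

View pics/m13.png

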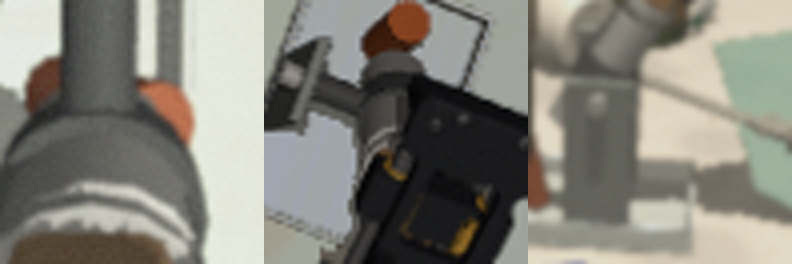

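Request:
{"fn": "step_arm", "kwargs": {"slide": [[-0.0006, 0.0013, 0.004], [0, 0, 0.004], [0, 0, 0]], "dr": [[-0.2, -0.1, 0], [0, 0, 0], [0, 0, 0]], "jaw": [0, 0, 0]}}

```text
t: 14.6
ee_pos: [464.2, -193.6, 182.3]
ee_rot: [0.213, 0.796, 0.547, 0.147]
ft_force: [-1.8, 0.4, -6.4]
width: 23.6
```

```bash
python3 st.py; python3 - <<'E'
from h import *
o=[]
for n,c in(("wrist",(265,180)),("top",(357,225)),("scene",(265,170))):
  im=read_camera(n)[:,:,::-1];cv2.imwrite(f"pics/{n}14.png",im);o.append(cv2.resize(im[c[1]-33:c[1]+33,c[0]-33:c[0]+33],None,fx=4,fy=4,interpolation=cv2.INTER_CUBIC))
cv2.imwrite("pics/m14.png",np.hstack(o))
E
```

```text
14.6 23.55770188408642 [-1.8405  0.3839 -6.4187] -4.630872122406759
(array([-108.3743,    0.2546,    0.0966]), np.float64(0.02181862381984178))
[-0.     -0.0002 -0.    ] [ 0.0063 -0.0209  0.027 ]
```

View pics/m14.png

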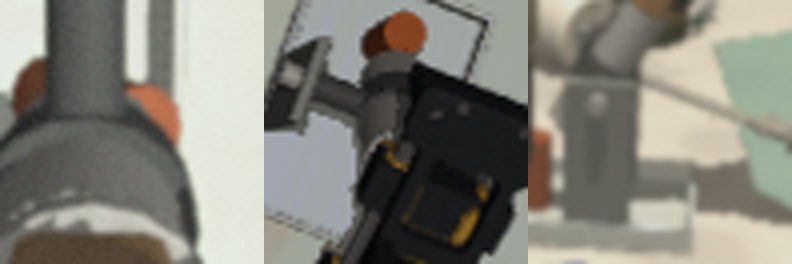

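View pics/wrist14.png

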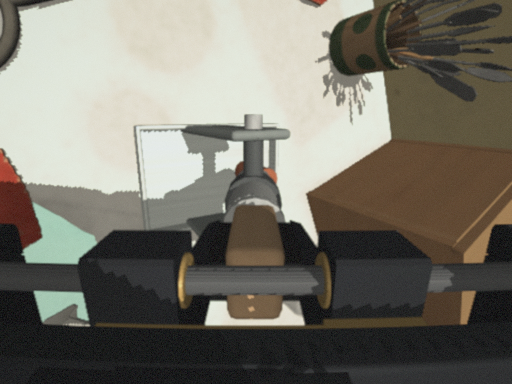

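Request:
{"fn": "step_arm", "kwargs": {"slide": [[0, 0, 0.002], [0, 0, 0]], "dr": [[0, 0, 0], [0, 0, 0]], "jaw": [0, 0]}}

```text
t: 15.0
ee_pos: [464.3, -193.6, 182.5]
ee_rot: [0.214, 0.795, 0.548, 0.147]
ft_force: [-2.4, -0.2, -7.0]
width: 23.8
```

```bash
python3 st.py
```

```text
15.0 23.797773223652623 [-2.3832 -0.2185 -7.0216] -5.007613397804791
(array([-108.2587,    0.5402,    0.1172]), np.float64(0.037400020615354954))
[-0.0001 -0.0005 -0.    ] [ 0.0369 -0.006   0.1501]
```

Request:
{"fn": "step_arm", "kwargs": {"slide": [[0, 0, 0.005]], "dr": [[0, 0, 0]], "jaw": [0]}}

```text
t: 15.12
ee_pos: [465.8, -193.8, 180.7]
ee_rot: [0.214, 0.794, 0.549, 0.146]
ft_force: [-64.3, 22.0, 59.0]
width: 23.8
```

```bash
python3 st.py; python3 - <<'E'
from h import *
im=read_camera("scene")[:,:,::-1]
cv2.imwrite("pics/s15.png",cv2.resize(im[85:205,215:335],None,fx=5,fy=5,interpolation=cv2.INTER_CUBIC))
E
python3 st.py
```

```text
15.125 23.781047696777673 [-64.2573  22.0066  58.9999] 85.03326622624841
(array([-110.5098,    0.9538,    0.4356]), np.float64(0.06080562865861707))
[-0.0004 -0.0008 -0.    ] [ 0.0574 -0.0201  0.3211]
15.175 23.504930908836354 [-46.8227  16.0749  38.5008] 58.07943780503449
(array([-110.6712,    0.9661,    0.4411]), np.float64(0.07284906315786392))
[-0.0004 -0.0008 -0.    ] [ 0.0708 -0.0173  0.3086]
```

View pics/s15.png

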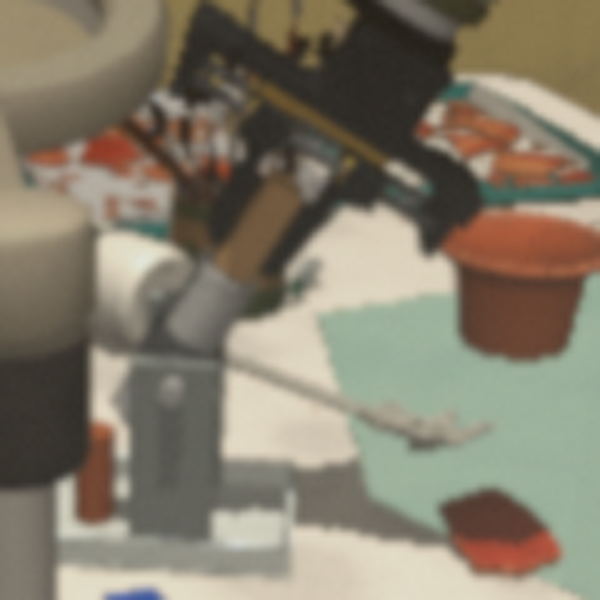

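Request:
{"fn": "step_arm", "kwargs": {"slide": [[0, -0.0008, -0.002], [0, 0, 0]], "dr": [[0, 0, 0], [0, 0, 0]], "jaw": [0, 0]}}

```text
t: 15.42
ee_pos: [464.1, -193.1, 183.1]
ee_rot: [0.215, 0.794, 0.549, 0.147]
ft_force: [-2.9, 0.3, -3.0]
width: 23.8
```

```bash
python3 st.py
```

```text
15.425 23.790435998034077 [-2.8817  0.3342 -3.0229] -1.212939210260934
(array([-107.5187,    0.8471,    0.4073]), np.float64(0.1747948994340044))
[-0.0004 -0.0005 -0.    ] [0.1746 0.0087 0.335 ]
```

Request:
{"fn": "step_arm", "kwargs": {"slide": [[0, 0, 0], [0, 0, 0], [0, 0, 0], [0, 0, 0]], "dr": [[0, 0, 0], [0, 0, 0], [0, 0, 0], [0, 0, 0]], "jaw": [0.8, 0.8, 0.8, 0.8]}}

```text
t: 15.92
ee_pos: [466.8, -195.6, 186.6]
ee_rot: [0.221, 0.793, 0.548, 0.148]
ft_force: [-0.3, 0.4, 1.6]
width: 61.5
```

```bash
python3 st.py; python3 - <<'E'
from h import *
o=[]
for n,c in(("wrist",(265,220)),("top",(357,235)),("scene",(260,150))):
  im=read_camera(n)[:,:,::-1];cv2.imwrite(f"pics/{n}16.png",im);o.append(cv2.resize(im[c[1]-50:c[1]+50,c[0]-33:c[0]+33],None,fx=4,fy=4,interpolation=cv2.INTER_CUBIC))
cv2.imwrite("pics/m16.png",np.hstack(o))
E
```

```text
15.925 61.50439364951244 [-0.2817  0.4179  1.5963] 1.5888284909700723
(array([-106.1894,    7.0501,   -1.48  ]), np.float64(0.8503236915437086))
[ 0.001  -0.0052 -0.0001] [0.8142 0.2451 0.3128]
```

View pics/m16.png

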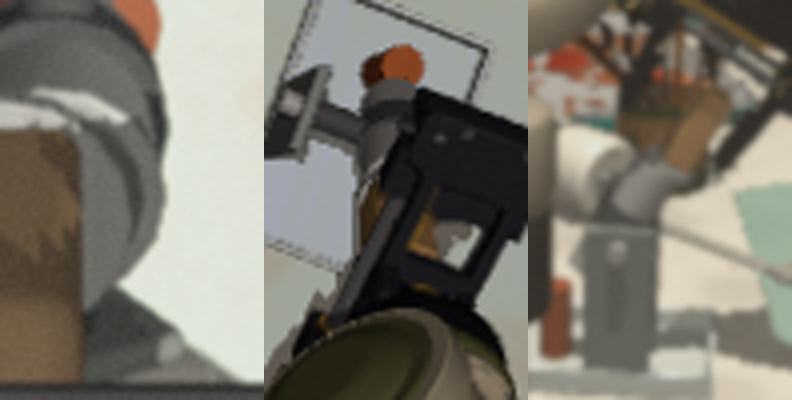

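Request:
{"fn": "step_arm", "kwargs": {"slide": [[0, -0.005, 0], [0, 0, -0.015], [0, 0, -0.02], [0, 0, -0.03], [0, 0, 0]], "dr": [[0.8, 0, 0], [0, 0, 0], [0, 0, 0], [0, 0, 0], [0, 0, 0]], "jaw": [0.9, 0.9, 0.9, 0.9, 0.9]}}

```text
t: 16.7
ee_pos: [430.3, -181.2, 243.7]
ee_rot: [0.215, 0.795, 0.549, 0.144]
ft_force: [-0.3, -0.5, -1.6]
width: 79.4
```

```bash
python3 st.py; python3 - <<'E'
from h import *
o=[]
for n,c in(("wrist",(265,190)),("top",(357,235)),("scene",(260,150))):
  im=read_camera(n)[:,:,::-1];cv2.imwrite(f"pics/{n}17.png",im);o.append(cv2.resize(im[c[1]-50:c[1]+50,c[0]-33:c[0]+33],None,fx=4,fy=4,interpolation=cv2.INTER_CUBIC))
cv2.imwrite("pics/m17.png",np.hstack(o))
E
```

```text
16.7 79.43834924319346 [-0.2682 -0.5026 -1.5557] -1.312169985918352
(array([-37.1717,  -0.377 ,  -1.2322]), np.float64(0.2866718285748926))
[ 0.0006  0.0003 -0.    ] [-0.0389  0.284   0.3241]
```

View pics/m17.png

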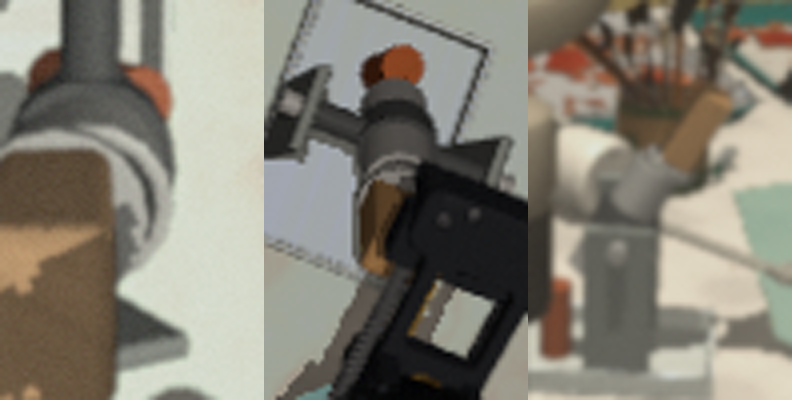

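Continue clear along the axis, then take final views.

Request:
{"fn": "step_arm", "kwargs": {"slide": [[0, 0, -0.04], [0, 0, -0.05], [-0.01, -0.04, -0.03], [-0.02, -0.04, 0], [0, 0, 0], [0, 0, 0]], "dr": [[0, 0, 0], [0, 0, 0], [0, 0, 0], [0, 0, 0], [0, 0, 0], [0, 0, 0]], "jaw": [0.9, 0.9, 0.9, 0.9, 0.9, 0.9]}}

```text
t: 17.6
ee_pos: [296.8, -162.8, 304.4]
ee_rot: [0.209, 0.796, 0.549, 0.142]
ft_force: [0.1, 0.3, 0.3]
width: 79.0
```

```bash
python3 - <<'E'
from h import *
s=observe();print(s["t"],s["ee_pos"],s["ft_force"],s["joint_vel"].round(3))
t=camera_model("top");sc=camera_model("scene")
E_=AX;print("pred top mouth/collar top/handle top",proj(t,[M,M+8*AX,M+70*AX]),"scene",proj(sc,[M,M+70*AX]))
o=[]
for n,c in(("top",(357,230)),("scene",(260,155))):
  im=read_camera(n)[:,:,::-1];cv2.imwrite(f"pics/{n}18.png",im);o.append(cv2.resize(im[c[1]-50:c[1]+50,c[0]-40:c[0]+40],None,fx=5,fy=5,interpolation=cv2.INTER_CUBIC))
cv2.imwrite("pics/m18.png",np.hstack(o))
E
```

```text
17.6 [ 296.78143464 -162.76860317  304.43635242] [0.08144328 0.27232999 0.29442901] [-0.025 -0.     0.02   0.002  0.003 -0.01 ]
pred top mouth/collar top/handle top [[358.14048842 231.98187644]
 [358.27126058 233.73914669]
 [359.34321815 248.40311477]] scene [[258.59717195 140.44855793]
 [271.65708562 120.69957412]]
```

View pics/m18.png

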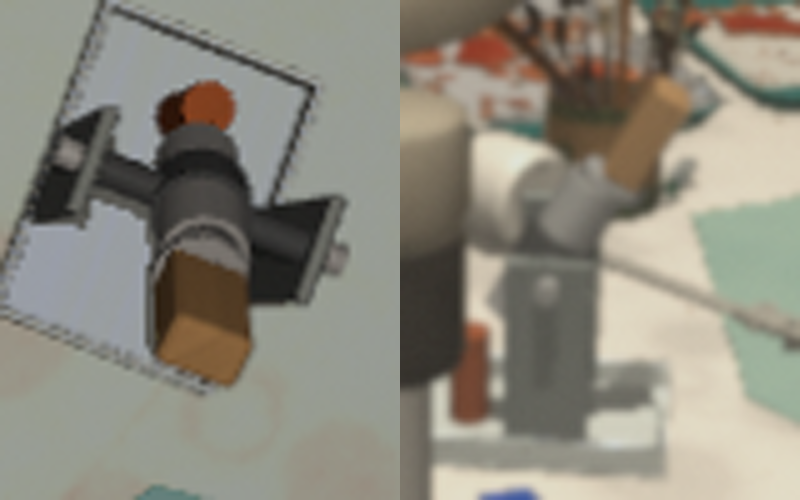

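```bash
python3 - <<'E'
from h import *
np.set_printoptions(precision=1,suppress=True)
t=camera_model("top");sc=camera_model("scene")
H,e=tri([t,sc],[(357.5,249.7),(272.6,123)]);print(H,e,M+70*AX)
d=H-M;u=np.array([np.cos(az_)*np.cos(np.pi/6),np.sin(az_)*np.cos(np.pi/6),.5]);print("axis,u,v",d@AX,d@u,d@np.cross(AX,u))
m=camera_model("wrist");im=read_camera("wrist");cv2.imwrite("pics/w19.png",im[:,:,::-1]);print(proj(m,[M+70*AX]))
# standing core top and base check
print("core top z=65",plane(t,[(357-40+208/5,180+105/5)],65),"stand origin ~",M+np.array([26.8*np.cos(az_),26.8*np.sin(az_),0]))
E
```

```text
[ 438.8 -182.8  217.9] [np.float64(0.14576417946101372), np.float64(0.1457641794609788)] [ 441.3 -184.9  224.1]
axis,u,v 66.12717251223364 -5.823579436731762 1.060417438231809
[[338.  151.7]]
core top z=65 [[ 547.7 -223.2   65. ]] stand origin ~ [ 499.  -207.   163.5]
```

View pics/w19.png

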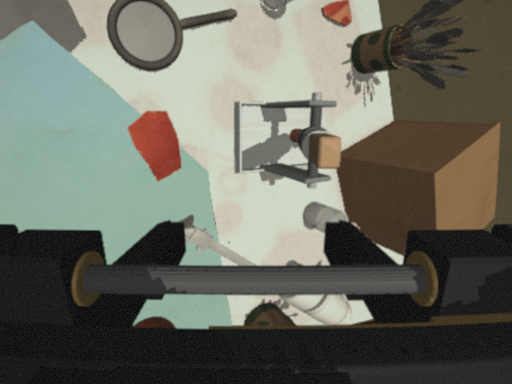

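```bash
python3 -c "
from rig import *
print(close_job())"
```

```text
the job is handed in; nothing more can be done
None
```

I took the wooden-handled drift from the rack, pushed the core out into the catch tray, seated the drift in the tube, and let go. The job was handed in at about 18 s; the interface gives no verdict, so whether it passed is not confirmed.

**Last checks:**
- **Drift home:** the handle top triangulated at about 66 mm above the mouth against 70 mm nominal. The same two cameras read about 4 mm low on the handle in the rack, so this fits the collar being down on the mouth. The drift sags about 5° within the bore's clearance, under the 15° limit. I did not see the tip at the lower end directly.
- **Core:** it looks upright in the tray in the top and scene views, about 50 mm from the stand's origin along +x. Standing on a 5 mm floor puts its middle at about 35 mm. It did not move between the last pictures.
- **Robot:** the gripper is about 190 mm clear of the tube mouth, and force readings were near zero.

**Disagreements and rough spots:**
- The top camera placed the mouth about 5 mm further out than the wrist camera did. I used the wrist camera's two-view result, which gave 164 mm height against the stated 163.
- I met little force driving the core out, less than the roughly 10 N stated, but I only read force between moves.
- One seating push briefly reached about 85–90 N at the wrist, under the 120 N limit. I backed off before letting go.

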